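# Clamp the sanding stick with the inner knob

### The arm

A 6-joint arm with a two-finger parallel gripper is mounted at the origin on a cart in front of the work surface, level with it; the furniture and walls round the work are solid. World frame = base frame: x ahead of the robot, y to its left, z up, the work surface at z = 0. Lengths are in m, angles in rad, forces in N, time in s.
With the tool pointing down it reaches from about 0.275 to 0.825 m from the base axis. Payload 5.2 kg.
Tool frame: the origin (TCP) lies at the very end of the fingers, on their centre line; the grasp point (between the pads) lies 19 mm behind it; z points along the fingers, x is the direction in which the jaws open and shut, and the axes are right-handed (so a half turn about z gives the same grasp; the last joint's range is limited). The gripper opens to 93 mm and grips with 3 to 60 N. Pads are 15 mm wide; open, the fingers measure 128 mm over their backs; the gripper's body (75 mm by 188 mm) begins 65 mm behind the grasp point.
Start: joints at [0.958, 0.259, 1.535, -0, 1.348, -0.203], TCP at [0.219, 0.504, 0.186] pointing down, gripper open.
Joint ranges: [-3.14, 3.14], [-0.91, 2.08], [0.19, 2.58], [-1.22, 4.36], [0.22, 2.71], [-3.12, 3.12]. Speed limits (rad/s): [2.57, 2.57, 3.14, 3.14, 3.14, 3.14].

### API

Orientations are given as a 3x3 rotation matrix whose columns are the frame's x, y, z axes.
In Python, from cell import robot gives the robot as it stands.
- The arm moves only by the tool arm_command, never from a script. Its argument "series" is a list of rows, each a list of 4 numbers: the shift along the tool's x, y, z in cm, then the turn about the tool's z in rad. In form: [[dx, dy, dz, twist], ...]. A call has 1 to 20 rows; each row is the pose to reach, as a shift and turn from the pose commanded when the call began, along the tool's axes at that moment; what a row does not reach only later rows make up. A row lasts 1/12 s, in which the tool goes at most 41.7 mm and 7.16 degrees, less where a joint would pass 70% of its speed; a pose out of reach is approached as far as the arm can. A call with a gripper value outside its range is refused whole. "jaw" is the closure, from 0 (fully open) to 1 (shut), set as the call begins (left out, the last holds). The fingers move at their own pace and stop on an object; the grip force is fixed at half the most. Time passes only in rows, so rows that repeat a pose let the fingers close. It gives the time, the measured TCP pose, the force and the opening at its end, in the units of the state.
- robot.get_state(): the state, without advancing time (a new reading comes with each control period).
- robot.camera(name): name is "side" or "top" or "wrist"; returns the picture (400x640x3 uint8, blue, green, red); there is no depth.
- robot.camera_model(name): a dict with "fovy" (degrees; the focal length in pixels is half the picture's height over the tangent of half this angle, whatever the lens; pixels are square), "cx", "cy" (the principal point, pixels), "extrinsics" (4x4, takes a point from camera to world coordinates). Camera axes: x right, y up, looking along -z (the intrinsics and any distortion apply to the point x, -y, -z); pixel columns grow to the right and rows downward; lengths in m; the calibration is good to about 2 mm. A picture is of the moment at which its call begins: read the wrist's pose just before it. camera_model takes no time and is no camera call; for the wrist camera it gives the pose at the moment of the call.
- robot.job_done(): hands the job in, once; it reports no verdict.
The state is a dict: "clock": time; "q": joint angles; "qd": joint speeds; "joint_torque": joint torques, N m; "ee_pos": TCP position; "orientation": TCP orientation; "ft_force": force on the tool from outside, world axes, zero at the start; "torque": the same for the moment, N m; "opening": opening from 0.0 (shut) to 1.0 (fully open).
Only numpy, scipy, OpenCV 4.12 (cv2) and the standard library are available. Lean on these libraries where they do the work, as an engineer would, in place of code of your own. Each camera call takes 0.05 s, during which the arm holds its last target. There are 200 camera calls.

### The job

Lay the sanding stick across the little bench clamp, resting in the gap between its jaw and its end stop, with its length roughly centred, then turn the small inner knob clockwise until the stick is snugly held against the stop: firm, but not squeezed hard. The wide ring under the knob keeps a setting, so do not disturb it, and leave the other things on the bench alone.

Things in the scene. Friction and masses are not known exactly. Their poses are not given: they have to be found in the camera images.
- bench_clamp: low screw clamp fixed to the bench: dark steel bed 200 x 56 x 10 mm, grey headstock 58 x 56 x 42 mm high with the knob. Origin on the bench under the middle of the cradle (the gap for the stick); +x runs along the bed from the knob (axis vertical, x -105 mm, y 0) to the end stop, z up. The stick is to lie along y at x about 0, on a rest rail 20 mm above the bench
- cradle (a point): middle of the cradle on the rest rail's top (20 mm above the bench): the underside of the stick comes here. Axes as the clamp's. Pad and stop on either side are 44 mm wide along y, so 33 mm of the stick juts out freely at each end. They reach 36 mm above the bench (a small screw on the stop 40 mm). With the knob at 0 the pad's face is at x -12 mm
- stick_mid (a point): centre of the sanding stick, a plain brownish-red rod 14 x 110 x 14 mm (for contact it acts as a square bar), loose, lying on the bench, 50 g. Its y axis runs along its length, z up; both ends are alike
- inner_knob (a joint): angle of the small upper knob (rad): 0 at the start, grows clockwise from above, to 2.8 at most. Steel, 30 mm across, 22 mm tall, free of the ring below (lower edge 56 mm above the bench). 1 rad pushes the jaw 10 mm towards the stop. It stays where left. It takes 0.25 N m to turn while the jaw is free, and 0.01 N m more per newton of jaw force; at rest friction hides part of this
- knob_top (a point): centre of the inner knob's top face, on the knob axis, 78 mm above the bench. Once the stick bears on the stop, the sprung pad makes the jaw force rise by 40 N per radian of knob. Snug is 6 to 16 N, 11 N is best; above 25 N the stick is crushed
- outer_ring (a joint): angle of the wide ring under the knob (rad, clockwise from above positive), any value at the start; keep it as found. Aluminium, 60 mm across, 13 mm tall, its top 55 mm above the bench, same axis as the knob; it turns at a touch (0.02 N m)
- ring_mark (a point): index mark on the wide ring's top, 27 mm from the axis; it must stay where it was (within 2.5 mm)
- borax_cone: pale round tablet 43 mm across, 15 mm tall, bystander; origin under its centre
- ring_clamp: turned wooden handle 114 x 25 x 22 mm lying on its side, bystander; origin under its centre
- scriber: thin steel scriber 103 mm long, 7 mm thick, bystander; origin under its centre
- stop_zone (a point): middle of the strip, on the rail's top, where the end stop's upright face may stand: it is bolted 11 to 20 mm from the cradle's middle (x of the clamp), different each time and not measured. So the stick meets the stop after 0.9 to 1.8 rad of knob, which must be felt at the knob; it may need a regrasp
Not all that is in view belongs to the job. What is shaped like the part that bears stick_mid but orange is not meant.

How it is judged:
By the outcome, as a careful person would: the job done as asked, in the order asked, and still so for the second after the job is handed in, with the robot touching nothing.
It also fails if it takes over 61 s, if anything falls off the work surface, if the arm or the gripper's body presses on something with over 40 N, if the wrist force passes 120 N, or if a joint passes its speed limit or range.

## Working session

There is one attempt and no reset: what is moved stays moved. The work goes in short steps, Python scripts to look and compute and a tool call to move; the robot and the scene stay as the last step left them, time stands still between calls to the robot, and variables do not carry over. Pictures are saved under pics/ and viewed, about 8 in all and at most 12, crops included, and the job is handed in when it is done.

Besides the shell and the picture viewer there is one more tool, called as a command line: name --pt "numbers of a row" for each row, then --argument value for the rest. arm_command: Moves the arm, as the interface text tells. Its arguments: {"type":"object","properties":{"series":{"type":"array"},"jaw":{"type":"number"}},"required":["series"]}

```bash
mkdir -p pics; cat > h.py <<'E'
import numpy as np, cv2
from cell import robot
def ray(m,uv):
    f=200/np.tan(np.radians(m["fovy"])/2); E=np.array(m["extrinsics"])
    uv=np.atleast_2d(np.array(uv,float))
    d=np.c_[(uv[:,0]-m["cx"])/f,-(uv[:,1]-m["cy"])/f,-np.ones(len(uv))]@E[:3,:3].T
    return E[:3,3],d
def onz(m,uv,z):
    o,d=ray(m,uv); z=np.broadcast_to(z,len(d)); return o+d*((z-o[2])/d[:,2])[:,None]
def proj(m,P):
    f=200/np.tan(np.radians(m["fovy"])/2); E=np.array(m["extrinsics"])
    c=(np.atleast_2d(P)-E[:3,3])@E[:3,:3]
    return np.c_[m["cx"]-f*c[:,0]/c[:,2],m["cy"]+f*c[:,1]/c[:,2]]
E
python3 - <<'E'
from h import *
for n in("top","side"):
    cv2.imwrite(f"pics/{n}0.png",robot.camera(n)); m=robot.camera_model(n); print({k:(np.round(v,3).tolist()) if not isinstance(v,str) else v for k,v in m.items()})
print(robot.get_state())
E
```

```text
{'fovy': 53.485, 'cx': 315.525, 'cy': 203.587, 'extrinsics': [[-0.009, 0.992, -0.129, 0.423], [-1.0, -0.007, 0.019, 0.083], [0.018, 0.13, 0.991, 0.909], [0.0, 0.0, 0.0, 1.0]]}
{'fovy': 55.343, 'cx': 322.9, 'cy': 196.638, 'extrinsics': [[-1.0, 0.004, 0.013, 0.545], [0.01, -0.421, 0.907, 0.913], [0.009, 0.907, 0.421, 0.476], [0.0, 0.0, 0.0, 1.0]]}
{'clock': 0.1, 'q': array([ 9.58210015e-01,  2.59274699e-01,  1.53595286e+00,  2.24487913e-05,
        1.34803692e+00, -2.02779961e-01]), 'qd': array([ 0.00017355, -0.00104601, -0.00342816, -0.00040748,  0.00063727,
       -0.00285653]), 'joint_torque': array([ 4.23444013e-03, -4.38207972e+01, -2.84644568e+01,  7.22980010e-02,
        3.61649296e-02, -2.93484243e-05]), 'ee_pos': array([0.21877545, 0.50401781, 0.18480679]), 'orientation': array([[ 3.98435487e-01,  9.17195837e-01, -9.79182992e-04],
       [ 9.17194906e-01, -3.98436530e-01, -1.35523062e-03],
       [-1.63315415e-03, -3.58129681e-04, -9.99998602e-01]]), 'ft_force': array([ 0.93321075, -0.00369584, -0.41234413]), 'torque': array([ 0.075813  , -0.0502323 , -0.00710497]), 'opening': 1.0033557791093044}
```

View pics/top0.png

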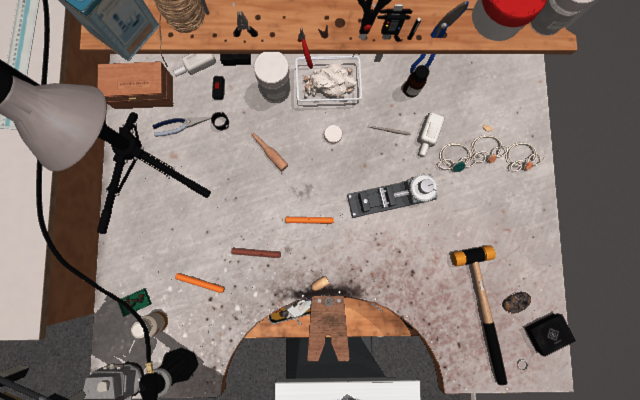

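View pics/side0.png

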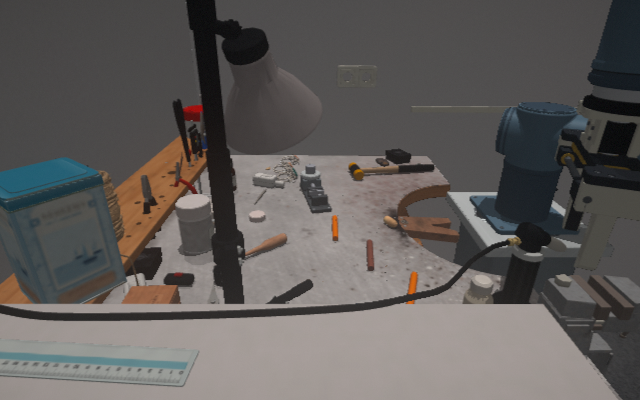

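Top view: candidate sticks are orange (309,220), orange (200,283) and brownish-red (256,253). Only the last fits the description. The clamp knob is at (424,188) and its bed runs to the left, ending near (352,205). I'll confirm both in one enlarged crop.

```bash
python3 - <<'E'
from h import *
I=cv2.imread("pics/top0.png")
a=cv2.resize(I[165:225,340:445],None,fx=7,fy=7,interpolation=cv2.INTER_CUBIC)
b=cv2.resize(I[235:270,215:320],None,fx=7,fy=4.9,interpolation=cv2.INTER_CUBIC)
b=cv2.resize(I[240:265,215:320],None,fx=7,fy=7,interpolation=cv2.INTER_CUBIC)
cv2.imwrite("pics/crop1.png",np.vstack([a,b]))
m=robot.camera_model("top")
# stick mask
J=I[240:268,222:290].astype(int); mask=(J[:,:,2]-J[:,:,0]>25)
mask=mask.astype(np.uint8); n,l,s,c=cv2.connectedComponentsWithStats(mask); k=1+np.argmax(s[1:,4])
ys,xs=np.where(l==k); r=cv2.minAreaRect(np.c_[xs,ys].astype(np.float32)); print(len(xs),r)
bx=cv2.boxPoints(r)+[222,240]; P=onz(m,bx,0.010); print(P.round(4)); print(onz(m,[[xs.mean()+222,ys.mean()+240]],.01))
print(onz(m,[[424,184]],.078))
E
```

```text
308 ((33.46207046508789, 12.45517349243164), (49.329017639160156, 6.31145715713501), 4.763641834259033)
[[0.4292 0.2572 0.01  ]
 [0.4432 0.2563 0.01  ]
 [0.4331 0.1462 0.01  ]
 [0.4191 0.1473 0.01  ]]
[[0.43104157 0.20193137 0.01      ]]
[[ 0.57246194 -0.16463152  0.078     ]]
```

View pics/crop1.png

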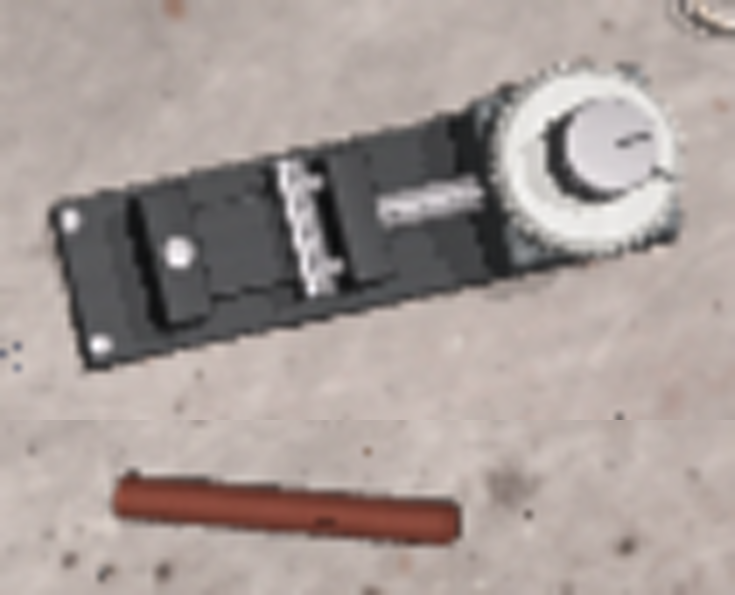

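Crop: the stick is plain brownish-red, as described. The knob top is at about (426.4,185.6) px, the ring centre at (423.6,187.1), and the bed's end corners at (347,194) and (352,217.5). The pad is the silver strip, with the stop to its left. Next I fit the clamp pose.

```bash
python3 - <<'E'
from h import *
m=robot.camera_model("top")
c=lambda u,v:[339.6+u/7,164.6+v/7]
names=dict(knob=(608,147,.078),ring=(588,158,.055),cA=(52,205,.01),cB=(88,370,.01),s1=(70,220,.011),s2=(100,345,.011),bolt=(180,252,.04),padT=(282,165,.036),padB=(318,293,.036),stopT=(190,190,.036),stopB=(212,318,.036),botedge=(480,283,.01),topedge=(440,122,.01))
W={k:onz(m,[c(u,v)],z)[0] for k,(u,v,z) in names.items()}
k=(W["knob"]+W["ring"])[:2]/2
e=(W["cA"]+W["cB"])[:2]/2
for q in (W["knob"][:2],W["ring"][:2],k):
    d=e-q;print(q.round(4),"yaw",np.degrees(np.arctan2(d[1],d[0])).round(2),np.linalg.norm(d).round(4))
d1=(W["cB"]-W["botedge"])[:2];d2=(W["cA"]-W["topedge"])[:2]
for d in(d1,d2):print("edge yaw",np.degrees(np.arctan2(d[1],d[0])))
d=e-k;yaw=np.arctan2(d[1],d[0]);R=np.array([[np.cos(yaw),-np.sin(yaw)],[np.sin(yaw),np.cos(yaw)]])
o=k+R[:,0]*.105;print("origin",o)
for n,w in W.items():print(n,(R.T@(w[:2]-o)*1000).round(1))
E
```

```text
[ 0.569  -0.1697] yaw 101.97 0.1615
[ 0.5695 -0.1703] yaw 102.12 0.1622
[ 0.5693 -0.17  ] yaw 102.05 0.1619
edge yaw 102.08368698169306
edge yaw 101.80434001679859
origin [ 0.54734076 -0.06733891]
knob [-104.7    0.2]
ring [-105.3   -0.2]
cA [ 56.4 -27.7]
cB [57.3 27.7]
s1 [ 51.9 -21.5]
s2 [51.8 20.7]
bolt [24.1 -0.4]
padT [-15.  -21.1]
padB [-16.4  21.4]
stopT [ 15.7 -19.6]
stopB [18.4 21.9]
botedge [-74.8  27.6]
topedge [-75.1 -27.2]
```

Clamp fit: origin (0.547,-0.067), yaw 102°. It agrees with the known dimensions to within 1 mm. I'll grip the stick near its right-hand end, because the pad and stop flank its middle. First I go above that spot.

arm_command --pt "-23 32.7 8 1.252" --pt "-23 32.7 8 1.252" --pt "-23 32.7 8 1.252" --pt "-23 32.7 8 1.252" --pt "-23 32.7 8 1.252" --pt "-23 32.7 8 1.252" --pt "-23 32.7 8 1.252" --pt "-23 32.7 8 1.252" --pt "-23 32.7 8 1.252" --pt "-23 32.7 8 1.252" --pt "-23 32.7 8 1.252" --pt "-23 32.7 8 1.252" --pt "-23 32.7 8 1.252" --pt "-23 32.7 8 1.252" --pt "-23 32.7 8 1.252" --pt "-23 32.7 8 1.252" --jaw 0.5

```text
clock: 1.43
ee_pos: [0.4269, 0.1643, 0.1058]
orientation: [[0.996, -0.088, 0.0], [-0.088, -0.996, 0.0], [0.0, -0.0, -1.0]]
ft_force: [0.3, 1.2, 0.1]
opening: 0.501
```

```bash
python3 - <<'E'
from h import *
s=robot.get_state();m=robot.camera_model("wrist");I=robot.camera("wrist");cv2.imwrite("pics/w1.png",I)
print(s["clock"],s["ee_pos"],s["orientation"].round(4).tolist(),s["q"].round(3),s["opening"],s["ft_force"],s["torque"])
J=I.astype(int); mask=((J[:,:,2]-J[:,:,0]>25)&(J[:,:,1]<85)&(J[:,:,2]<190)).astype(np.uint8)
n,l,st,c=cv2.connectedComponentsWithStats(mask)
for k in np.argsort(-st[1:,4])[:3]+1:
    ys,xs=np.where(l==k);r=cv2.minAreaRect(np.c_[xs,ys].astype(np.float32));print(st[k],r);print(onz(m,cv2.boxPoints(r),.012).round(4))
print(proj(m,[s["ee_pos"]]))
E
```

```text
1.4333 [0.42690259 0.16434436 0.10579771] [[0.9961, -0.0882, 0.0004], [-0.0882, -0.9961, 0.0002], [0.0004, -0.0002, -1.0]] [0.123 0.167 1.864 0.    1.111 0.211] 0.500824613800269 [0.32891035 1.19000254 0.12624447] [-0.08617427  0.06812285 -0.05073442]
[  165   347   438    30 10242] ((383.49993896484375, 361.4999694824219), (436.99993896484375, 28.999996185302734), -0.0)
[[ 0.2384 -0.0229  0.012 ]
 [ 0.2461  0.0133  0.012 ]
 [ 0.7059 -0.0275  0.012 ]
 [ 0.7105 -0.0648  0.012 ]]
[ 316   89   16  121 1589] ((323.5, 149.0), (120.0, 15.0), 90.0)
[[0.429  0.2569 0.012 ]
 [0.4419 0.2557 0.012 ]
 [0.4331 0.149  0.012 ]
 [0.4191 0.1502 0.012 ]]
[206 267  24  68 700] ((216.69410705566406, 300.4764404296875), (21.551713943481445, 67.72300720214844), 4.398705959320068)
[[0.2894 0.0261 0.012 ]
 [0.3082 0.1015 0.012 ]
 [0.329  0.0979 0.012 ]
 [0.3114 0.0221 0.012 ]]
[[323.13691124 227.31787477]]
```

View pics/w1.png

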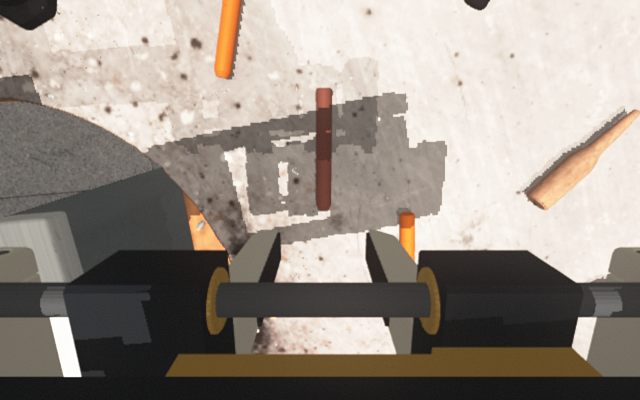

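The wrist view confirms the red stick at (323,149), centred between the fingers. The orange decoy's end at (407,213) is clear of the right finger. Descend and grip.

arm_command --pt "0 0 4 0" --pt "0 0 8 0" --pt "0.05 0 9.5 0" --pt "0.05 0 10.2 0" --pt "0.05 0 10.3 0" --pt "0.05 0 10.3 0"

```text
clock: 1.98
ee_pos: [0.4284, 0.1636, 0.003]
orientation: [[0.996, -0.09, 0.001], [-0.09, -0.996, 0.0], [0.001, -0.0, -1.0]]
ft_force: [-0.3, -0.3, 1.1]
opening: 0.504
```

arm_command --pt "0 0 0 0" --pt "0 0 0 0" --pt "0 0 0 0" --pt "0 0 0 0" --pt "0 0 0 0" --pt "0 0 0 0" --pt "0 0 0 0" --pt "0 0 0 0" --jaw 1

```text
clock: 2.65
ee_pos: [0.4279, 0.1632, 0.0026]
orientation: [[0.996, -0.091, -0.0], [-0.091, -0.996, 0.0], [-0.0, -0.0, -1.0]]
ft_force: [-0.4, 0.1, 0.2]
opening: 0.013
```

arm_command --pt "0 0 -1 0" --pt "0 0 -3 0" --pt "0 0 -6 0" --pt "0 0 -9 0" --pt "0 0 -9 0"

```text
clock: 3.07
ee_pos: [0.4317, 0.1638, 0.0976]
orientation: [[0.996, -0.091, 0.009], [-0.091, -0.996, 0.001], [0.009, -0.002, -1.0]]
ft_force: [0.9, 0.5, -0.5]
opening: 0.004
```

The jaws closed fully (opening 0.004), so there is no stick in them. I need to look.

```bash
python3 - <<'E'
from h import *
s=robot.get_state();m=robot.camera_model("wrist");I=robot.camera("wrist");T=robot.camera("top")
print(s["ee_pos"],proj(m,[s["ee_pos"]]))
a=I[0:400,120:520]; b=cv2.resize(T[200:300,200:300],(400,400),interpolation=cv2.INTER_CUBIC)
cv2.imwrite("pics/w2.png",np.hstack([a,b]));cv2.imwrite("pics/t2.png",T)
E
```

```text
[0.43170557 0.16376101 0.09758409] [[323.10103777 227.30581608]]
```

View pics/w2.png

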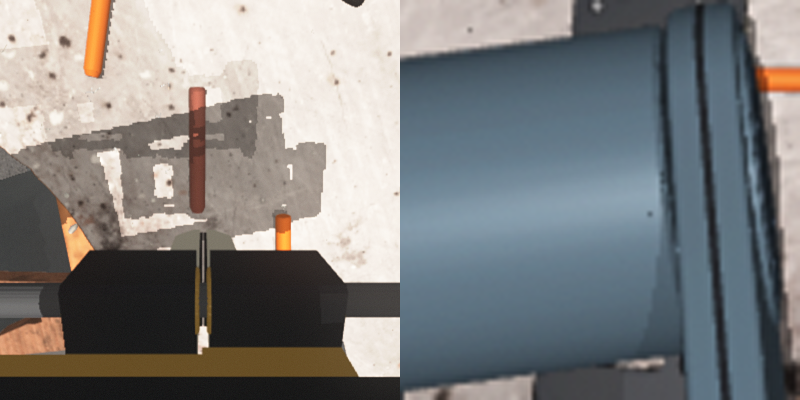

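```bash
python3 - <<'E'
from h import *
s=robot.get_state();m=robot.camera_model("wrist");I=cv2.imread("pics/w2.png")[:,:400]
print({k:v for k,v in m.items() if k!="extrinsics"},np.round(m["extrinsics"],4).tolist())
J=I[80:225,180:215].astype(int);mask=(J[:,:,2]-J[:,:,0]>25).astype(np.uint8)
n,l,st,c=cv2.connectedComponentsWithStats(mask);k=1+np.argmax(st[1:,4]);ys,xs=np.where(l==k)
r=cv2.minAreaRect(np.c_[xs,ys].astype(np.float32));print(r);b=cv2.boxPoints(r)+[300,80]
for z in(0,.007,.014):print(z,onz(m,b,z).round(4).tolist())
# top before: full corners at z's
m=robot.camera_model("top")
for z in(0,.007,.014):print(z,onz(m,[[255.5,252.5]],z).round(4))
# side view line-of-sight triangulation
ms=robot.camera_model("side");print(proj(ms,[[.4311,.202,.007],[.426,.147,.007],[.4362,.257,.007]]).round(1))
S=cv2.imread("pics/side0.png");J=S[235:275,355:385].astype(int);mask=(J[:,:,2]-J[:,:,0]>25).astype(np.uint8)
ys,xs=np.where(mask);i=ys.argmin();j=ys.argmax();print(len(xs),xs[ys==ys.min()].mean()+355,ys.min()+235,xs[ys==ys.max()].mean()+355,ys.max()+235)
E
```

```text
{'fovy': 63.30991924399651, 'cx': 322.75367455923504, 'cy': 199.09477241564704} [[0.9959, 0.0887, 0.0198, 0.4344], [-0.0908, 0.9647, 0.2474, 0.233], [0.0028, -0.2481, 0.9687, 0.2928], [0.0, 0.0, 0.0, 1.0]]
((14.5, 69.5), (127.0, 23.0), 90.0)
0 [[0.4207, 0.2592, 0.0], [0.4403, 0.2575, 0.0], [0.4302, 0.1445, 0.0], [0.4087, 0.1465, 0.0]]
0.007 [[0.421, 0.2586, 0.007], [0.4401, 0.2569, 0.007], [0.4303, 0.1466, 0.007], [0.4093, 0.1486, 0.007]]
0.014 [[0.4213, 0.258, 0.014], [0.44, 0.2563, 0.014], [0.4304, 0.1487, 0.014], [0.4099, 0.1506, 0.014]]
0 [[0.4311 0.203  0.    ]]
0.007 [[0.4311 0.2021 0.007 ]]
0.014 [[0.431  0.2011 0.014 ]]
[[369.3 253.7]
 [368.7 240.6]
 [370.1 268.4]]
162 369.5 239 373.0 267
```

```bash
python3 - <<'E'
from h import *
s=robot.get_state();m=robot.camera_model("side");I=robot.camera("side")
u,v=proj(m,[s["ee_pos"]])[0];print(s["ee_pos"],u,v,s["opening"])
x0,y0=int(u)-70,int(v)-60
c=cv2.resize(I[y0:y0+110,x0:x0+140],None,fx=5,fy=5,interpolation=cv2.INTER_CUBIC)
for p in ([0,0,0],[0,0,.019]):
    a,b=proj(m,[s["ee_pos"]+np.array(p)])[0];cv2.circle(c,(int((a-x0)*5),int((b-y0)*5)),4,(0,255,0),1)
cv2.imwrite("pics/s3.png",c)
E
```

```text
[0.42887996 0.16330858 0.09354009] 370.59952299987117 210.89576311387935 0.004635232635271249
```

View pics/s3.png

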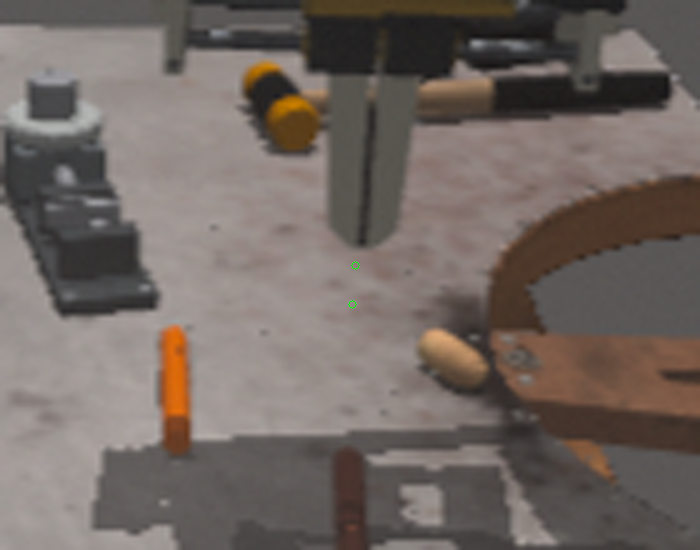

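The side view shows the visible fingertip at about (362,245) in the crop. The reported TCP projects to (352,304), so the real tip sits noticeably higher than the TCP reading. I'll triangulate it.

```bash
python3 - <<'E'
from h import *
s=robot.get_state();print(s["ee_pos"],s["q"].round(4))
ms=robot.camera_model("side");mw=robot.camera_model("wrist");W=robot.camera("wrist")
x0,y0=370-70,210-60
o1,d1=ray(ms,[[x0+362/5-.4,y0+245/5-.4]])
for vv in(228,233,240,248):
    o2,d2=ray(mw,[[322.5,vv]])
    A=np.c_[d1[0],-d2[0]];t,*_=np.linalg.lstsq(A,o2-o1,rcond=None)
    p,q=o1+t[0]*d1[0],o2+t[1]*d2[0];print(vv,((p+q)/2-s["ee_pos"]).round(4),np.linalg.norm(p-q).round(4))
for dz in(0,.01,.02,.03):print(dz,proj(mw,[s["ee_pos"]+[0,y,dz] for y in(-.0075,.0075)]).round(1).tolist())
c=W[200:270,270:375];cv2.imwrite("pics/w3.png",cv2.resize(c,None,fx=7,fy=7,interpolation=cv2.INTER_CUBIC))
E
```

```text
[0.42767346 0.16315287 0.09233301] [ 0.12    0.1836  1.8809 -0.      1.077   0.211 ]
228 [0.0014 0.0125 0.037 ] 0.0012
233 [0.0009 0.0091 0.0354] 0.0009
240 [0.0003 0.0043 0.0331] 0.0006
248 [-0.0004 -0.0015  0.0304] 0.0003
0 [[324.1, 238.1], [322.1, 216.3]]
0.01 [[324.2, 244.0], [322.0, 221.2]]
0.02 [[324.3, 250.4], [322.0, 226.6]]
0.03 [[324.4, 257.5], [321.9, 232.6]]
```

View pics/w3.png

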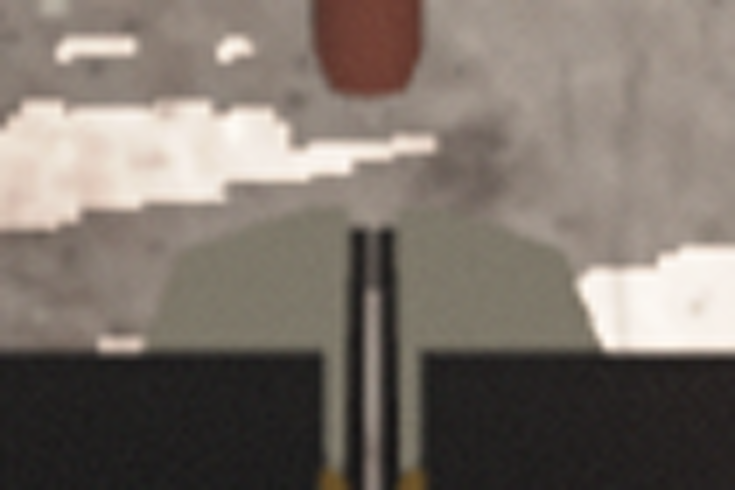

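Both cameras agree that the real fingertips are about 28–32 mm above the reported TCP, so my fingers closed above the stick. I'll reopen, go lower and feel for the bench.

arm_command --pt "0 0 0 0" --pt "0 0 0 0" --pt "0 0 0 0" --pt "0 0 0 0" --pt "0 0 0 0" --pt "0 0 4 0" --pt "0 0 8 0" --pt "0 0 10 0" --pt "0 0 10.8 0" --pt "0 0 11.2 0" --pt "0 0 11.2 0" --pt "0 0 11.2 0" --jaw 0.5

```text
clock: 4.27
ee_pos: [0.4291, 0.1633, -0.0184]
orientation: [[0.996, -0.091, 0.002], [-0.091, -0.996, 0.0], [0.002, -0.0, -1.0]]
ft_force: [-0.1, 0.6, -0.4]
opening: 0.501
```

arm_command --pt "0 0 0.1 0" --pt "0 0 0.2 0" --pt "0 0 0.3 0" --pt "0 0 0.3 0"

```text
clock: 4.6
ee_pos: [0.4282, 0.1632, -0.022]
orientation: [[0.996, -0.091, 0.001], [-0.091, -0.996, 0.0], [0.001, -0.0, -1.0]]
ft_force: [-0.1, -0.3, 0.7]
opening: 0.501
```

No bench contact at −22 mm, so the offset is confirmed. I'll keep going down in small steps.

arm_command --pt "0 0 0.1 0" --pt "0 0 0.2 0" --pt "0 0 0.3 0" --pt "0 0 0.3 0"

```text
clock: 4.93
ee_pos: [0.4277, 0.1632, -0.0257]
orientation: [[0.996, -0.091, -0.0], [-0.091, -0.996, -0.0], [-0.0, 0.0, -1.0]]
ft_force: [0.1, -0.4, -0.8]
opening: 0.5
```

arm_command --pt "0 0 0.1 0" --pt "0 0 0.15 0" --pt "0 0 0.15 0"

```text
clock: 5.18
ee_pos: [0.4278, 0.1632, -0.0271]
orientation: [[0.996, -0.091, -0.0], [-0.091, -0.996, -0.0], [-0.0, 0.0, -1.0]]
ft_force: [0.6, 0.2, 0.5]
opening: 0.503
```

arm_command --pt "0 0 0.1 0" --pt "0 0 0.15 0" --pt "0 0 0.15 0"

```text
clock: 5.43
ee_pos: [0.4278, 0.1632, -0.0286]
orientation: [[0.996, -0.091, -0.0], [-0.091, -0.996, -0.0], [-0.0, 0.0, -1.0]]
ft_force: [-0.2, -0.2, 0.3]
opening: 0.501
```

arm_command --pt "0 0 0.1 0" --pt "0 0 0.1 0" --pt "0 0 0.1 0"

```text
clock: 5.68
ee_pos: [0.4279, 0.1632, -0.0295]
orientation: [[0.996, -0.091, -0.0], [-0.091, -0.996, -0.0], [-0.0, 0.0, -1.0]]
ft_force: [0.4, -0.1, -0.2]
opening: 0.5
```

arm_command --pt "0 0 0.1 0" --pt "0 0 0.1 0" --pt "0 0 0.1 0"

```text
clock: 5.93
ee_pos: [0.4278, 0.1632, -0.0305]
orientation: [[0.996, -0.091, -0.0], [-0.091, -0.996, -0.0], [-0.0, 0.0, -1.0]]
ft_force: [0.2, 0.3, -0.0]
opening: 0.499
```

arm_command --pt "0 0 0.1 0" --pt "0 0 0.1 0" --pt "0 0 0.1 0"

```text
clock: 6.18
ee_pos: [0.4278, 0.1632, -0.0315]
orientation: [[0.996, -0.091, -0.0], [-0.091, -0.996, -0.0], [-0.0, 0.0, -1.0]]
ft_force: [0.7, -0.7, 0.8]
opening: 0.5
```

arm_command --pt "0 0 0.1 0" --pt "0 0 0.1 0" --pt "0 0 0.1 0"

```text
clock: 6.43
ee_pos: [0.4278, 0.1632, -0.0325]
orientation: [[0.996, -0.091, -0.0], [-0.091, -0.996, -0.0], [-0.0, 0.0, -1.0]]
ft_force: [-1.1, 0.8, 0.7]
opening: 0.501
```

arm_command --pt "0 0 0.1 0" --pt "0 0 0.1 0" --pt "0 0 0.1 0"

```text
clock: 6.68
ee_pos: [0.428, 0.1632, -0.0328]
orientation: [[0.996, -0.091, 0.0], [-0.091, -0.996, -0.0], [0.0, -0.0, -1.0]]
ft_force: [-1.7, -0.5, 7.9]
opening: 0.498
```

arm_command --pt "0 0 0.1 0" --pt "0 0 0.1 0" --pt "0 0 0.1 0"

```text
clock: 6.93
ee_pos: [0.428, 0.1632, -0.0329]
orientation: [[0.996, -0.091, 0.001], [-0.091, -0.996, -0.0], [0.001, 0.0, -1.0]]
ft_force: [-5.7, -0.5, 19.0]
opening: 0.498
```

The bench touches at reported z = −32.7 mm, so the true tip is 32.7 mm above the reported TCP. Back off 3.5 mm, close and lift.

arm_command --pt "0 0 -0.35 0" --pt "0 0 -0.35 0" --pt "0 0 -0.35 0"

```text
clock: 7.18
ee_pos: [0.4281, 0.1632, -0.0308]
orientation: [[0.996, -0.091, 0.001], [-0.091, -0.996, 0.0], [0.001, -0.0, -1.0]]
ft_force: [-0.2, 0.0, 0.3]
opening: 0.501
```

arm_command --pt "0 0 0 0" --pt "0 0 0 0" --pt "0 0 0 0" --pt "0 0 0 0" --pt "0 0 0 0" --pt "0 0 0 0" --pt "0 0 0 0" --jaw 1

```text
clock: 7.77
ee_pos: [0.4278, 0.1632, -0.031]
orientation: [[0.996, -0.091, -0.0], [-0.091, -0.996, -0.0], [-0.0, 0.0, -1.0]]
ft_force: [-0.4, 0.0, -0.6]
opening: 0.152
```

arm_command --pt "0 0 -1 0" --pt "0 0 -3 0" --pt "0 0 -6 0" --pt "0 0 -9 0" --pt "0 0 -10 0" --pt "0 0 -10 0" --pt "0 0 -10 0" --pt "0 0 -10 0"

```text
clock: 8.43
ee_pos: [0.4269, 0.163, 0.068]
orientation: [[0.996, -0.091, -0.002], [-0.091, -0.996, -0.0], [-0.002, 0.0, -1.0]]
ft_force: [0.5, -0.2, -0.3]
opening: 0.151
```

```bash
python3 - <<'E'
from h import *
s=robot.get_state();print(s["clock"],s["ee_pos"],s["opening"],s["ft_force"],s["torque"],np.degrees(np.arctan2(s["orientation"][1,0],s["orientation"][0,0])))
I=robot.camera("wrist");cv2.imwrite("pics/w4.png",cv2.resize(I[60:280,180:460],None,fx=2.5,fy=2.5,interpolation=cv2.INTER_CUBIC))
m=robot.camera_model("wrist");c=I[60:240,290:360].astype(int);k=((c[:,:,2]-c[:,:,0]>25)&(c[:,:,1]<85)).astype(np.uint8)
n,l,st,_=cv2.connectedComponentsWithStats(k);q=1+np.argmax(st[1:,4]);ys,xs=np.where(l==q);print(st[q])
b=ys==ys.min();far=[xs[b].mean()+290,ys.min()+60];z=s["ee_pos"][2]+.0317+.012
lo=ys<ys.min()+40
print(far,(onz(m,[far],z)[0]-s["ee_pos"])@s["orientation"])
pts=[[xs[ys==y].mean()+290,y+60] for y in range(ys.min()+4,ys.max()-4,10)]
print(((onz(m,pts,z)-s["ee_pos"])@s["orientation"]).round(4).tolist())
E
```

```text
8.4333 [0.42685545 0.16303731 0.06797927] 0.15084724364476468 [ 0.45826055 -0.19310121 -0.32489017] [-0.07378325  0.07788778  0.03537344] -5.216473297890197
[  18    5   30  175 3877]
[np.float64(336.0), np.int64(65)] [ 0.0054901  -0.09196393 -0.04374994]
[[0.0055, -0.0903, -0.0437], [0.0056, -0.0861, -0.0437], [0.0017, -0.0818, -0.0437], [-0.0003, -0.0774, -0.0437], [0.0004, -0.073, -0.0437], [-0.0008, -0.0686, -0.0437], [-0.0005, -0.064, -0.0437], [-0.0005, -0.0594, -0.0437], [-0.0008, -0.0547, -0.0437], [-0.0005, -0.05, -0.0437], [-0.0005, -0.0451, -0.0437], [-0.0005, -0.0402, -0.0437], [-0.0005, -0.0353, -0.0437], [-0.0005, -0.0302, -0.0437], [-0.0005, -0.025, -0.0437], [-0.0005, -0.0198, -0.0437], [-0.0003, -0.0145, -0.0437]]
```

View pics/w4.png

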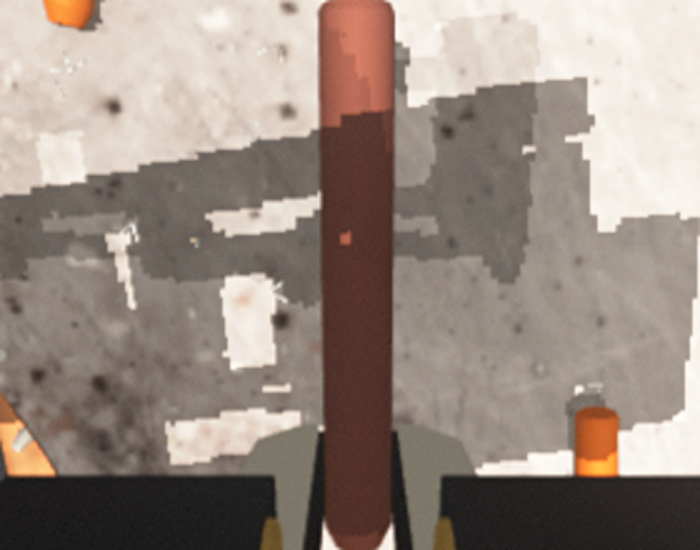

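The grasp is good: opening 0.151 (14 mm), and the stick is straight along tool −y with its centre 39 mm from the tool axis. Carry it over the cradle.

arm_command --pt "0.9 1.9 0 0.1" --pt "1.7 3.8 0 0.21" --pt "2.6 5.7 0 0.32" --pt "3.4 7.6 0 0.42" --pt "4.3 9.5 0 0.53" --pt "5.1 11.5 0 0.63" --pt "6 13.4 0 0.74" --pt "6.8 15.3 0 0.85" --pt "7.7 17.2 0 0.95" --pt "8.5 19.1 0 1.06" --pt "9.4 21 0 1.16" --pt "10.25 22.9 0 1.269" --pt "10.25 22.9 0 1.269" --pt "10.25 22.9 0 1.269" --pt "10.25 22.9 0 1.269"

```text
clock: 9.73
ee_pos: [0.5079, -0.0734, 0.0678]
orientation: [[0.211, -0.978, -0.003], [-0.978, -0.211, 0.001], [-0.002, 0.003, -1.0]]
ft_force: [-0.6, 0.3, -0.9]
opening: 0.15
```

```bash
python3 - <<'E'
from h import *
I=robot.camera("wrist");s=robot.get_state();m=robot.camera_model("wrist")
R=s["orientation"];yaw=np.arctan2(R[1,0],R[0,0]);print(s["clock"],s["ee_pos"],np.degrees(yaw),s["q"].round(3))
cy=np.radians(102.05);X=np.array([np.cos(cy),np.sin(cy)]);Y=np.array([-X[1],X[0]]);o=np.array([.5473,-.0673])
d=s["ee_pos"][:2]-.039*R[:2,1]-o;print("centre in clamp mm",(d@X*1e3).round(1),(d@Y*1e3).round(1))
P=lambda x,y,z:np.r_[o+x*X+y*Y,z]
for p in(P(-.105,0,.078),P(-.012,.022,.036),P(-.012,-.022,.036),P(.057,-.028,.01),P(.0241,0,.04),P(.057,.028,.01)):
    u=proj(m,[p])[0];print(u.round(1));cv2.circle(I,tuple(u.round().astype(int)),3,(0,255,0),1)
cv2.imwrite("pics/w5.png",I[:330])
E
```

```text
9.7833 [ 0.50797426 -0.07312956  0.06803856] -77.81840512839598 [-0.361  0.308  1.781  0.     1.056  0.997]
centre in clamp mm 2.6 0.7
[508.4 167.7]
[344.7 188.2]
[345.9 126.4]
[254. 117.]
[294.1 158.7]
[257.5 188.2]
```

View pics/w5.png

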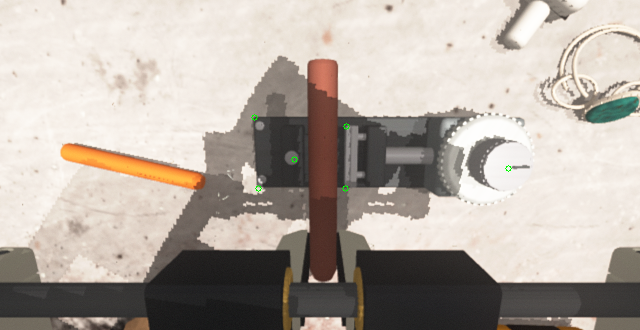

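The projected clamp points land on the image features within about 1 px. The stick is over the gap, with the pad edge at column 345 and the stop edge at about column 303. Lower it.

arm_command --pt "0.1 0 0 0" --pt "0.1 0 2 0" --pt "0.1 0 4 0" --pt "0.1 0 5.5 0" --pt "0.1 0 6.3 0" --pt "0.1 0 6.6 0" --pt "0.1 0 6.9 0" --pt "0.1 0 7.2 0" --pt "0.1 0 7.5 0" --pt "0.1 0 7.7 0" --pt "0.1 0 7.8 0" --pt "0.1 0 7.8 0" --pt "0.1 0 7.8 0"

```text
clock: 10.87
ee_pos: [0.5095, -0.0753, -0.0087]
orientation: [[0.209, -0.978, 0.0], [-0.978, -0.209, -0.0], [0.0, -0.0, -1.0]]
ft_force: [-0.6, 0.4, 0.4]
opening: 0.151
```

arm_command --pt "0 0 0.1 0" --pt "0 0 0.15 0" --pt "0 0 0.15 0"

```text
clock: 11.12
ee_pos: [0.5093, -0.0752, -0.0105]
orientation: [[0.209, -0.978, -0.0], [-0.978, -0.209, 0.0], [-0.0, 0.0, -1.0]]
ft_force: [0.2, -0.8, -0.7]
opening: 0.15
```

arm_command --pt "0 0 0.08 0" --pt "0 0 0.08 0" --pt "0 0 0.08 0"

```text
clock: 11.37
ee_pos: [0.5095, -0.0752, -0.0111]
orientation: [[0.209, -0.978, 0.0], [-0.978, -0.209, -0.0], [0.0, -0.0, -1.0]]
ft_force: [-1.2, 0.3, 1.3]
opening: 0.148
```

arm_command --pt "0 0 0 0" --pt "0 0 0 0" --pt "0 0 0 0" --pt "0 0 0 0" --pt "0 0 0 0" --jaw 0.5

```text
clock: 11.78
ee_pos: [0.5094, -0.0752, -0.0113]
orientation: [[0.209, -0.978, -0.0], [-0.978, -0.209, -0.0], [0.0, 0.0, -1.0]]
ft_force: [-0.0, -0.6, 0.1]
opening: 0.46
```

arm_command --pt "0 0 -1 0" --pt "0 0 -3 0" --pt "0 0 -6 0" --pt "0 0 -10 0" --pt "0 0 -12 0" --pt "0 0 -12 0" --pt "0 0 -12 0"

```text
clock: 12.37
ee_pos: [0.5104, -0.0755, 0.1106]
orientation: [[0.209, -0.978, 0.004], [-0.978, -0.209, -0.001], [0.002, -0.003, -1.0]]
ft_force: [-0.8, 0.1, -0.0]
opening: 0.495
```

```bash
python3 - <<'E'
from h import *
I=robot.camera("wrist");s=robot.get_state();m=robot.camera_model("wrist")
R=s["orientation"];print(s["clock"],s["ee_pos"],s["q"].round(3),s["torque"])
cy=np.radians(102.05);X=np.array([np.cos(cy),np.sin(cy)]);Y=np.array([-X[1],X[0]]);o=np.array([.5473,-.0673])
P=lambda x,y,z:np.r_[o+x*X+y*Y,z]
for p in(P(0,.055,.034),P(0,-.055,.034),P(-.105,0,.078)):
    u=proj(m,[p])[0];print(u.round(1));cv2.circle(I,tuple(u.round().astype(int)),3,(0,255,0),1)
cv2.imwrite("pics/w6.png",cv2.resize(I[40:300,180:560],None,fx=2,fy=2,interpolation=cv2.INTER_CUBIC))
t=(R.T@(P(-.105,0,.062-.0327)-s["ee_pos"]));print("knob shift tool",t.round(4))
E
```

```text
12.4167 [ 0.50918896 -0.0750604   0.10903268] [-0.363  0.262  1.73  -0.     1.149  0.997] [-0.01806975  0.15048339  0.01461726]
[324.7 215. ]
[325.   83.4]
[473.  159.4]
knob shift tool [ 0.1054 -0.0388  0.0798]
```

View pics/w6.png

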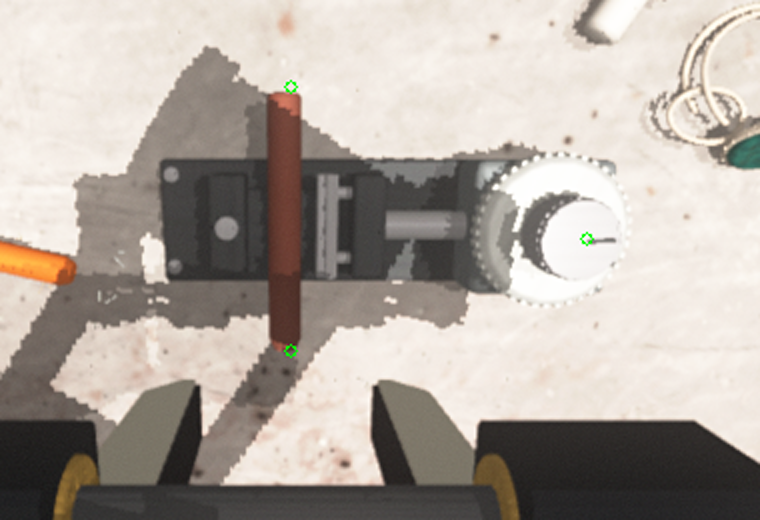

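The stick lies in the gap, with its ends at crop rows 95 and 345 (image centre 220, expected 219). The knob is where predicted, about 1 mm off. Move over the knob and wind the wrist back for one long turn.

arm_command --pt "1 -0.4 0 -0.12" --pt "2 -0.8 0 -0.24" --pt "3 -1.2 0 -0.36" --pt "4 -1.6 0 -0.48" --pt "5 -2 0 -0.6" --pt "6 -2.4 0 -0.72" --pt "7 -2.8 0 -0.84" --pt "8 -3.2 0 -0.96" --pt "9 -3.5 0 -1.08" --pt "10 -3.8 0 -1.2" --pt "10.5 -3.9 0 -1.32" --pt "10.5 -3.9 0 -1.44" --pt "10.5 -3.9 0 -1.56" --pt "10.5 -3.9 0 -1.68" --pt "10.5 -3.9 0 -1.8" --pt "10.5 -3.9 0 -1.92" --pt "10.5 -3.9 0 -2.04" --pt "10.5 -3.9 0 -2.16" --pt "10.5 -3.9 0 -2.28" --pt "10.5 -3.9 0 -2.3"

```text
clock: 14.08
ee_pos: [0.5681, -0.169, 0.1065]
orientation: [[0.586, 0.81, -0.004], [0.81, -0.586, 0.002], [-0.001, -0.004, -1.0]]
ft_force: [-0.1, -0.4, 0.2]
opening: 0.501
```

```bash
python3 - <<'E'
from h import *
I=robot.camera("wrist");s=robot.get_state();m=robot.camera_model("wrist");R=s["orientation"]
print(s["clock"],s["ee_pos"],s["q"].round(3),s["torque"],s["qd"].round(3))
P=np.array([.5693,-.1700,.0273]);print("shift",(R.T@(P-s["ee_pos"])).round(4))
u=proj(m,[[.5693,-.17,.078]])[0];print(u)
cv2.circle(I,tuple(u.round().astype(int)),2,(0,255,0),1)
cv2.imwrite("pics/w7.png",cv2.resize(I[100:300,180:460],None,fx=2.5,fy=2.5,interpolation=cv2.INTER_CUBIC))
E
```

```text
14.1333 [ 0.56827079 -0.16910605  0.1067988 ] [-0.477  0.398  1.536 -0.     1.211 -1.418] [-0.08792309 -0.0299158  -0.01499864] [ 0.    -0.006 -0.008  0.002  0.005  0.103]
shift [-0.0001  0.0017  0.0795]
[321.17442682 215.5524585 ]
```

View pics/w7.png

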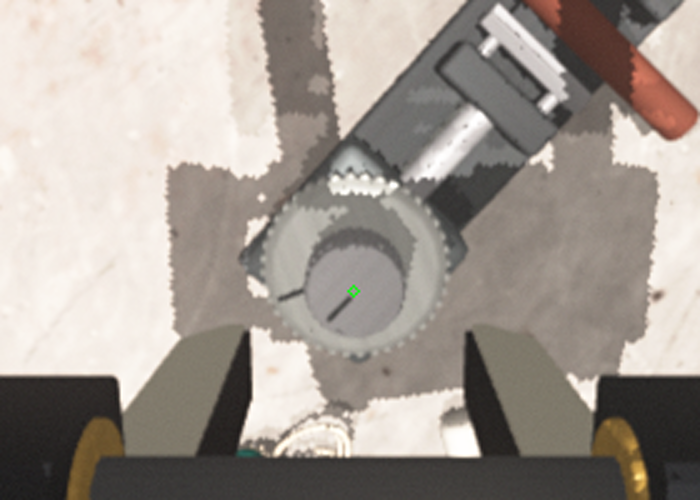

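The knob top is at crop (354,286), within about 1 mm of the prediction and midway between the fingers (247, 467). Descend.

arm_command --pt "0 0.05 0 0" --pt "0 0.05 2.5 0" --pt "0 0.05 5 0" --pt "0 0.05 6.5 0" --pt "0 0.05 7.4 0" --pt "0 0.05 7.9 0" --pt "0 0.05 8.1 0" --pt "0 0.05 8.1 0" --pt "0 0.05 8.1 0"

```text
clock: 14.88
ee_pos: [0.5706, -0.1703, 0.0286]
orientation: [[0.59, 0.807, 0.001], [0.807, -0.59, -0.001], [0.0, 0.002, -1.0]]
ft_force: [1.0, 0.3, -0.0]
opening: 0.501
```

arm_command --pt "0 0 0 0" --pt "0 0 0 0" --pt "0 0 0 0" --pt "0 0 0 0" --pt "0 0 0 0" --pt "0 0 0 0" --jaw 1

```text
clock: 15.38
ee_pos: [0.5696, -0.1711, 0.0285]
orientation: [[0.59, 0.808, -0.0], [0.808, -0.59, -0.002], [-0.002, 0.001, -1.0]]
ft_force: [-2.8, -4.7, 4.7]
opening: 0.317
```

```bash
cat >> h.py <<'E'
def st():
    s=robot.get_state();R=s["orientation"]
    print(round(s["clock"],2),s["ee_pos"].round(4),"cw",round(-np.arctan2(R[1,0],R[0,0]),4),"F",s["ft_force"].round(1),"T",s["torque"].round(3),"jt6",s["joint_torque"][5].round(3),"op",round(s["opening"],3))
E
python3 -c "
from h import *
st()"
```

```text
15.38 [ 0.5696 -0.1711  0.0285] cw -0.9401 F [-2.8 -4.7  4.7] T [-0.694  0.65   0.062] jt6 0.023 op 0.317
```

Gripped on the knob (29.5 mm). The lateral bias is about 5 N, which I'll relieve by 0.5 mm. Turn clockwise, reading the torque.

arm_command --pt "-0.05 0 0 0.05" --pt "-0.05 0 0 0.1" --pt "-0.05 0 0 0.2" --pt "-0.05 0 0 0.3" --pt "-0.05 0 0 0.35" --pt "-0.05 0 0 0.4"

```text
clock: 15.88
ee_pos: [0.5698, -0.171, 0.0285]
orientation: [[0.859, 0.512, 0.001], [0.512, -0.859, -0.001], [-0.0, 0.001, -1.0]]
ft_force: [-1.9, -2.7, 2.9]
opening: 0.318
```

```bash
python3 -c "
from h import *
st()"
```

```text
15.88 [ 0.5698 -0.171   0.0285] cw -0.5378 F [-1.9 -2.7  2.9] T [-0.47   0.431  0.267] jt6 -0.43 op 0.318
```

arm_command --pt "0 0 0 0.05" --pt "0 0 0 0.1" --pt "0 0 0 0.15" --pt "0 0 0 0.2" --pt "0 0 0 0.25" --pt "0 0 0 0.3"

```text
clock: 16.38
ee_pos: [0.5699, -0.171, 0.0285]
orientation: [[0.972, 0.236, 0.001], [0.236, -0.972, -0.001], [0.0, 0.001, -1.0]]
ft_force: [-2.4, -2.4, 3.4]
opening: 0.315
```

```bash
python3 -c "
from h import *
st()"
```

```text
16.38 [ 0.5699 -0.171   0.0285] cw -0.238 F [-2.4 -2.4  3.4] T [-0.399  0.34   0.258] jt6 -0.536 op 0.315
```

Free running torque is 0.26 N m, as stated. Total turn is 0.70 rad. Continue in shorter steps.

arm_command --pt "0 0 0 0.04" --pt "0 0 0 0.08" --pt "0 0 0 0.12" --pt "0 0 0 0.16" --pt "0 0 0 0.2"

```text
clock: 16.8
ee_pos: [0.5699, -0.171, 0.0285]
orientation: [[0.999, 0.039, 0.001], [0.039, -0.999, -0.001], [0.001, 0.001, -1.0]]
ft_force: [-1.3, -1.2, 3.2]
opening: 0.315
```

```bash
python3 -c "
from h import *
st()"
```

```text
16.8 [ 0.5699 -0.171   0.0285] cw -0.0385 F [-1.3 -1.2  3.2] T [-0.425  0.378  0.228] jt6 -0.379 op 0.315
```

arm_command --pt "0 0 0 0.04" --pt "0 0 0 0.08" --pt "0 0 0 0.12"

```text
clock: 17.05
ee_pos: [0.57, -0.171, 0.0285]
orientation: [[0.997, -0.081, 0.001], [-0.081, -0.997, -0.001], [0.001, 0.001, -1.0]]
ft_force: [-0.9, -2.9, 3.7]
opening: 0.318
```

```bash
python3 -c "
from h import *
st()"
```

```text
17.05 [ 0.57   -0.171   0.0285] cw 0.0815 F [-0.9 -2.9  3.7] T [-0.469  0.323  0.255] jt6 -0.378 op 0.318
```

arm_command --pt "0 0 0 0.04" --pt "0 0 0 0.08" --pt "0 0 0 0.12"

```text
clock: 17.3
ee_pos: [0.57, -0.171, 0.0285]
orientation: [[0.98, -0.2, 0.001], [-0.2, -0.98, -0.001], [0.001, 0.001, -1.0]]
ft_force: [-0.6, -1.8, 2.4]
opening: 0.318
```

```bash
python3 -c "
from h import *
st()"
```

```text
17.3 [ 0.57   -0.171   0.0285] cw 0.2015 F [-0.6 -1.8  2.4] T [-0.449  0.361  0.239] jt6 -0.378 op 0.318
```

Turned 1.14 rad and still free. Joint-6 torque is very steady at −0.378, so it's the cleaner signal.

arm_command --pt "0 0 0 0.04" --pt "0 0 0 0.08" --pt "0 0 0 0.12"

```text
clock: 17.55
ee_pos: [0.5701, -0.171, 0.0285]
orientation: [[0.949, -0.316, 0.001], [-0.316, -0.949, -0.001], [0.002, 0.001, -1.0]]
ft_force: [-0.5, -2.6, 3.1]
opening: 0.312
```

```bash
python3 -c "
from h import *
st()"
```

```text
17.55 [ 0.5701 -0.171   0.0285] cw 0.3215 F [-0.5 -2.6  3.1] T [-0.422  0.314  0.263] jt6 -0.378 op 0.312
```

arm_command --pt "0 0 0 0.04" --pt "0 0 0 0.08"

```text
clock: 17.72
ee_pos: [0.5701, -0.171, 0.0285]
orientation: [[0.92, -0.391, 0.001], [-0.391, -0.92, -0.001], [0.002, 0.001, -1.0]]
ft_force: [-1.6, -2.9, 2.7]
opening: 0.315
```

```bash
python3 -c "
from h import *
st()"
```

```text
17.72 [ 0.5701 -0.171   0.0285] cw 0.4015 F [-1.6 -2.9  2.7] T [-0.427  0.312  0.269] jt6 -0.378 op 0.315
```

arm_command --pt "0 0 0 0.04" --pt "0 0 0 0.08"

```text
clock: 17.88
ee_pos: [0.5701, -0.171, 0.0285]
orientation: [[0.886, -0.463, 0.001], [-0.463, -0.886, -0.001], [0.002, 0.001, -1.0]]
ft_force: [-0.7, -2.1, 3.1]
opening: 0.313
```

```bash
python3 -c "
from h import *
st()"
```

```text
17.88 [ 0.5701 -0.171   0.0285] cw 0.4814 F [-0.7 -2.1  3.1] T [-0.37   0.305  0.249] jt6 -0.378 op 0.313
```

Total is about 1.42 rad and the knob is still free.

arm_command --pt "0 0 0 0.04" --pt "0 0 0 0.08"

```text
clock: 18.05
ee_pos: [0.5702, -0.1711, 0.0285]
orientation: [[0.846, -0.532, 0.001], [-0.532, -0.846, -0.001], [0.002, 0.0, -1.0]]
ft_force: [-0.2, -2.5, 1.9]
opening: 0.317
```

```bash
python3 -c "
from h import *
st()"
```

```text
18.05 [ 0.5702 -0.1711  0.0285] cw 0.5615 F [-0.2 -2.5  1.9] T [-0.456  0.269  0.265] jt6 -0.378 op 0.317
```

arm_command --pt "0 0 0 0.04" --pt "0 0 0 0.08"

```text
clock: 18.22
ee_pos: [0.5702, -0.1711, 0.0285]
orientation: [[0.801, -0.598, 0.001], [-0.598, -0.801, -0.001], [0.002, 0.0, -1.0]]
ft_force: [-0.2, -2.6, 2.8]
opening: 0.317
```

```bash
python3 -c "
from h import *
st()"
```

```text
18.22 [ 0.5702 -0.1711  0.0285] cw 0.6415 F [-0.2 -2.6  2.8] T [-0.395  0.303  0.269] jt6 -0.377 op 0.317
```

arm_command --pt "0 0 0 0.04" --pt "0 0 0 0.08"

```text
clock: 18.38
ee_pos: [0.5702, -0.1711, 0.0285]
orientation: [[0.751, -0.66, 0.001], [-0.66, -0.751, -0.001], [0.002, 0.0, -1.0]]
ft_force: [-0.5, -3.2, 2.5]
opening: 0.315
```

```bash
python3 -c "
from h import *
st()"
```

```text
18.38 [ 0.5702 -0.1711  0.0285] cw 0.7215 F [-0.5 -3.2  2.5] T [-0.412  0.287  0.282] jt6 -0.346 op 0.315
```

arm_command --pt "0 0 0 0.04"

```text
clock: 18.47
ee_pos: [0.5702, -0.1711, 0.0285]
orientation: [[0.724, -0.69, 0.002], [-0.69, -0.724, -0.001], [0.002, -0.0, -1.0]]
ft_force: [-1.3, -2.9, 2.5]
opening: 0.314
```

```bash
python3 -c "
from h import *
st()"
```

```text
18.47 [ 0.5702 -0.1711  0.0285] cw 0.7615 F [-1.3 -2.9  2.5] T [-0.531  0.288  0.322] jt6 -0.331 op 0.314
```

arm_command --pt "0 0 0 0.04"

```text
clock: 18.55
ee_pos: [0.5702, -0.1711, 0.0285]
orientation: [[0.696, -0.718, 0.001], [-0.718, -0.696, -0.001], [0.002, -0.0, -1.0]]
ft_force: [-0.9, -2.2, 2.4]
opening: 0.315
```

```bash
python3 -c "
from h import *
st()"
```

```text
18.55 [ 0.5702 -0.1711  0.0285] cw 0.8014 F [-0.9 -2.2  2.4] T [-0.474  0.336  0.333] jt6 -0.316 op 0.315
```

arm_command --pt "0 0 0 0.04"

```text
clock: 18.63
ee_pos: [0.5702, -0.1711, 0.0285]
orientation: [[0.666, -0.746, 0.001], [-0.746, -0.666, -0.001], [0.002, -0.0, -1.0]]
ft_force: [-0.9, -2.3, 1.9]
opening: 0.315
```

```bash
python3 -c "
from h import *
st()"
```

```text
18.63 [ 0.5702 -0.1711  0.0285] cw 0.8414 F [-0.9 -2.3  1.9] T [-0.455  0.303  0.351] jt6 -0.301 op 0.315
```

Contact is clear. Joint-6 torque departs from its plateau at cw≈0.64 with a slope of about 0.38 N m/rad, and the wrist moment rose from 0.255 to 0.351. The jaw force is now about 8–9 N, so 0.07 rad more gives about 11 N.

arm_command --pt "0 0 0 0.04" --pt "0 0 0 0.07"

```text
clock: 18.8
ee_pos: [0.5703, -0.1712, 0.0285]
orientation: [[0.613, -0.79, 0.002], [-0.79, -0.613, -0.002], [0.002, -0.0, -1.0]]
ft_force: [-0.4, -2.2, 2.1]
opening: 0.314
```

```bash
python3 -c "
from h import *
st()"
```

```text
18.8 [ 0.5703 -0.1712  0.0285] cw 0.9113 F [-0.4 -2.2  2.1] T [-0.393  0.289  0.332] jt6 0.02 op 0.314
```

arm_command --pt "0 0 0 0" --pt "0 0 0 0" --pt "0 0 0 0" --pt "0 0 0 0" --pt "0 0 0 0" --jaw 0.5

```text
clock: 19.22
ee_pos: [0.5695, -0.1701, 0.0276]
orientation: [[0.614, -0.789, -0.0], [-0.789, -0.614, 0.0], [-0.0, 0.0, -1.0]]
ft_force: [1.3, -0.3, 0.3]
opening: 0.5
```

arm_command --pt "0 0 -1 0" --pt "0 0 -2 0" --pt "0 0 -4 0" --pt "0 0 -7 0" --pt "0 0 -10 0" --pt "0 0 -12 0" --pt "0 0 -12 0" --pt "0 0 -12 0"

```text
clock: 19.88
ee_pos: [0.5707, -0.1709, 0.1503]
orientation: [[0.614, -0.789, 0.004], [-0.789, -0.614, -0.002], [0.004, -0.002, -1.0]]
ft_force: [-0.1, -0.5, -0.6]
opening: 0.5
```

```bash
python3 - <<'E'
from h import *
st();I=robot.camera("wrist");cv2.imwrite("pics/w8.png",I)
m=robot.camera_model("wrist")
cy=np.radians(102.05);X=np.array([np.cos(cy),np.sin(cy)]);Y=np.array([-X[1],X[0]]);o=np.array([.5473,-.0673])
P=lambda x,y,z:np.r_[o+x*X+y*Y,z]
u=proj(m,[P(0,.055,.034),P(0,-.055,.034),P(-.105,0,.078)]);print(u.round(0))
cv2.imwrite("pics/w8c.png",cv2.resize(I[:330],(800,412),interpolation=cv2.INTER_CUBIC))
E
```

```text
19.88 [ 0.5707 -0.1709  0.1503] cw 0.9099 F [-0.1 -0.5 -0.6] T [-0.012  0.132  0.026] jt6 0.001 op 0.5
[[204. 192.]
 [246.  87.]
 [323. 199.]]
```

View pics/w8c.png

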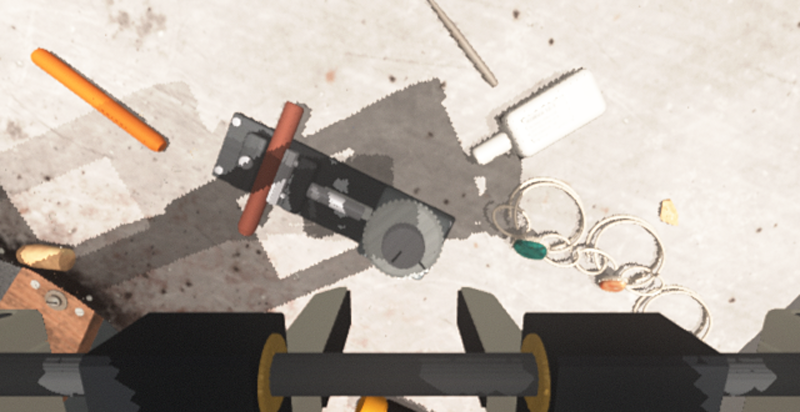

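Picture: the stick is held between pad and stop, at crop (245,230) to (293,105). The bystanders are unmoved. I'll check the knob and ring marks numerically, before against after, by rectifying the views onto the knob-top and ring-top planes.

```bash
python3 - <<'E'
from h import *
# knob/ring marks in rectified polar scans (world azimuth), before (w6 pose unknown) -> use top0 vs fresh top + wrist now
def scan(I,m,c,z,rr):
    a=np.radians(np.arange(0,360,2));o=[]
    for t in a:
        p=np.array([[c[0]+r*np.cos(t),c[1]+r*np.sin(t),z] for r in rr]);uv=proj(m,p).astype(np.float32)
        o.append(cv2.remap(cv2.cvtColor(I,cv2.COLOR_BGR2GRAY),uv[:,0].reshape(-1,1),uv[:,1].reshape(-1,1),cv2.INTER_LINEAR).mean())
    o=np.array(o,float);base=cv2.blur(np.r_[o,o,o].reshape(-1,1),(1,31)).ravel()[180:360];d=o-base
    i=np.argsort(d)[:4];return [(int(k*2),round(d[k],1)) for k in i]
T0=cv2.imread("pics/top0.png");T1=robot.camera("top");cv2.imwrite("pics/top1.png",T1);mt=robot.camera_model("top")
W=robot.camera("wrist");mw=robot.camera_model("wrist")
for n,I,m in(("top0",T0,mt),("top1",T1,mt),("wrist",W,mw)):
    print(n,"knob",scan(I,m,(.5691,-.1698),.078,np.linspace(.004,.012,6)),"ring",scan(I,m,(.5693,-.17),.055,np.linspace(.023,.028,5)))
D=cv2.absdiff(T0,T1).max(2);D[:,:]=cv2.medianBlur(D,3)
n,l,s,c=cv2.connectedComponentsWithStats((D>40).astype(np.uint8));print([s[k].tolist() for k in range(1,n) if s[k,4]>25])
# stick in clamp frame from wrist
g=W.astype(int);k=((g[:,:,2]-g[:,:,0]>25)&(g[:,:,1]<90)).astype(np.uint8);k[:,:150]=0;k[210:]=0;k[:,260:]=0
n,l,s,c=cv2.connectedComponentsWithStats(k);q=1+np.argmax(s[1:,4]);ys,xs=np.where(l==q)
b=cv2.boxPoints(cv2.minAreaRect(np.c_[xs,ys].astype(np.float32)))
cy=np.radians(102.05);X=np.array([np.cos(cy),np.sin(cy)]);Y=np.array([-X[1],X[0]])
w=onz(mw,b,.03)[:,:2]-[.5473,-.0673];print(np.c_[w@X,w@Y].round(4).tolist())
st()
E
```

```text
top0 knob [(286, np.float64(-36.6)), (288, np.float64(-36.4)), (284, np.float64(-33.2)), (290, np.float64(-31.4))] ring [(258, np.float64(-49.6)), (256, np.float64(-48.8)), (260, np.float64(-43.7)), (254, np.float64(-28.7))]
top1 knob [(84, np.float64(-4.0)), (82, np.float64(-3.8)), (80, np.float64(-3.5)), (86, np.float64(-3.3))] ring [(188, np.float64(-48.4)), (186, np.float64(-46.9)), (190, np.float64(-45.1)), (184, np.float64(-36.7))]
wrist knob [(176, np.float64(-26.7)), (174, np.float64(-25.9)), (178, np.float64(-23.9)), (172, np.float64(-20.5))] ring [(256, np.float64(-39.5)), (254, np.float64(-38.6)), (258, np.float64(-19.6)), (20, np.float64(-18.3))]
[[0, 0, 44, 84, 2862], [47, 0, 18, 84, 1100], [145, 0, 14, 22, 140], [97, 0, 543, 400, 133529], [372, 0, 5, 9, 26], [494, 0, 51, 17, 469], [574, 0, 18, 3, 44], [161, 17, 16, 19, 142], [248, 17, 59, 16, 368], [402, 21, 10, 13, 45], [179, 27, 123, 23, 1097], [145, 29, 15, 16, 115], [80, 32, 27, 17, 292], [162, 38, 18, 8, 69], [419, 54, 11, 11, 55], [0, 114, 47, 226, 7502], [215, 119, 9, 7, 45], [103, 142, 12, 45, 278], [120, 160, 12, 22, 88], [42, 167, 10, 61, 387], [90, 292, 62, 82, 3024], [344, 298, 54, 38, 574], [298, 301, 13, 10, 58], [380, 307, 12, 7, 34], [350, 322, 12, 14, 74], [158, 356, 66, 43, 1477], [0, 368, 69, 32, 570], [408, 380, 14, 20, 221], [97, 382, 10, 10, 82], [275, 383, 44, 17, 503], [81, 391, 6, 8, 32], [0, 392, 21, 8, 104], [132, 393, 9, 6, 29], [341, 394, 17, 6, 56]]
[[0.0189, 0.0566], [0.0175, -0.053], [0.0029, -0.0541], [0.0031, 0.0559]]
20.03 [ 0.5687 -0.1699  0.1467] cw 0.91 F [-0.5  0.6 -0.8] T [-0.071  0.101  0.048] jt6 -0.0 op 0.498
```

The ring mark is unchanged (257° before, 256° now). The stick lies at x≈+11 mm and y≈+1 mm in the clamp frame, parallel to y. The knob turned with the fingers. The gripper is clear, so I'm handing in.

```bash
python3 -c "
from cell import robot
print(robot.job_done())"
```

```text
the job is handed in; nothing more can be done
None
```

The sanding stick is in the clamp's gap, held against the stop, and I've handed the job in at about 20 s of the 61 s allowed. I estimate the jaw force at about 11 N from the turn after contact, or about 8–10 N from the wrist moment. Both are in the snug range.

**What went differently:** My first grasp closed above the stick without touching it. The real fingertips sit 32.7 mm above the reported tool point. I confirmed this with two cameras and by touching the bench at up to 19 N, and corrected for it from then on.

**Turning the knob:** I turned it 1.85 rad clockwise in one grasp. It ran free at about 0.255 N m and met the stop at about 1.58 rad. I stopped about 0.27 rad past that.

**Last checks:**
- **Stick:** it is parallel to the jaws and centred to about 1 mm along its length, with its middle at x≈+11 mm.
- **Ring mark:** it stayed put, at 257° before and 256° after.
- **Other things:** the last wrist picture shows the scriber and the nearest orange stick where they were. I did not check the tablet or the wooden handle again, but the arm went nowhere near them.

**Checks that disagreed or failed:**
- The knob mark in the images suggests about 1.95 rad of turn, against 1.85 rad at the tool. If that were real, the force would be about 15 N, still in range. I put it down to camera error of a few degrees.
- The final wrist moment (0.33 N m) was slightly below the reading just before it (0.35 N m), which is close to the noise.
- The last top-camera comparison was unusable because the arm blocked the view.

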